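Crack the stuck cover of a control box and hold it ajar

TASK

Clear the clamp meter off the cover of the grey control box and lay it down face up, wholly on the rubber mat, without dropping it and leaving everything else on the bench alone. Then pull the hinged cover up, free of its stuck gasket, and finish while holding it still in the gripper, about 5 cm open at its front edge, so that I can get at the plug inside; the loom to the board in the cover is short, so never let the front edge come up more than 8 cm.

Things in the scene. Friction and masses are not known exactly. Their poses are not given: they have to be found in the camera images.
- control_box: Grey sheet-steel control box, 200 (x) x 260 (y) mm, on a dark base plate 230 x 310 x 8 mm bolted down (it does not move). Origin: centre of the underside, on the bench. Its front, with dials and a socket, faces its own -x; the cover is hinged along its +x side. The cover's flat top is 94 mm above the bench when shut. Its screws are already out (they lie in the dish).
- cover (a joint): Opening angle of the cover, rad: 0 = shut, grows as the front edge rises (at most 1.3). Front-edge opening = 212 mm x sin(angle): 50 mm is 0.24. Starts shut, stuck by the gasket: about 18 N straight up at the handle breaks it, most at the very start; it has let go at 5 mm (0.023 rad), then only the weight of the cover is left (0.6 kg, 2 to 5 N at the handle). It falls shut when let go.
- cover_handle (a point): Middle of the bar of the cover's steel bow handle: a round bar 12 mm thick, 110 mm long between its two posts, along the cover's y axis, bar centre 34 mm above the cover's flat top, clear space underneath. It turns with the cover (axes = the cover's: x from the front edge to the hinge, z out of its top). The bar lies 177 mm to the -x side of the hinge line and 40 mm above it (in the cover's axes).
- cover_hinge (a point): Middle of the cover's hinge line, which runs along the cover's y axis, 88 mm above the bench. The cover (210 x 270 mm) turns about it; axes = the cover's.
- cover_front (a point): Middle of the lower front edge of the cover, 212 mm from the hinge line; 88 mm above the bench when shut.
- clamp_meter: Black clamp meter face up on the rear half of the cover: body 130 x 58 x 30 mm (its long side is its own x, 58 mm wide along its y, z out of its face), a ring-shaped grey jaw ahead of the body at +x, 205 mm long overall, about 0.28 kg. Origin: middle of the body, half-way up; the jaw reaches to x = +139 mm, the tail to -66 mm; the centre of mass is about 26 mm ahead of the origin.
- meter_jaw_end (a point): Far end of the clamp meter's jaw ring, half-way up.
- meter_tail_end (a point): Tail end of the clamp meter's body, half-way up.
- mat: Black ribbed rubber mat, 240 (x) x 280 (y) x 4 mm, fixed on the bench. Origin: centre of its underside; its top is 4 mm above the bench. The parts dish and the cable knife lie on its +x half; its -x half is free.
- parts_dish: Round steel dish with a few screws, 78 mm across, 24 mm high, on the mat; origin: centre of its underside. Leave it alone (more than 30 mm of displacement counts as disturbed).
- needle_meter: Black multimeter with a needle dial, 150 x 100 x 42 mm, origin under its centre. Leave it alone (more than 30 mm of displacement counts as disturbed).
- screwdriver: Green-handled screwdriver, 200 mm long along its x, 26 mm thick, lying between box and mat; origin under its centre. Leave it alone (more than 30 mm of displacement counts as disturbed).
- pliers: Pliers with yellow grips, about 175 mm long, 12 mm thick; origin under their middle. Leave it alone (more than 30 mm of displacement counts as disturbed).
- cable_knife: Red cable knife, about 150 x 26 x 18 mm, on the mat; origin under its handle's centre. Leave it alone (more than 30 mm of displacement counts as disturbed).
- tape_roll: Black roll of tape, 68 mm across, 18 mm high, lying flat; origin under its centre. Leave it alone (more than 30 mm of displacement counts as disturbed).
- capacitor: Dark capacitor can, 40 mm across, 55 mm high, standing; origin under its centre. Leave it alone (more than 30 mm of displacement counts as disturbed).

How it is judged:
On the way, in this order (a step that is already met when the one before it is completed fails the run):
1. the clamp meter lies face up on the mat, let go (x of meter_jaw_end in the frame of mat between -0.12 and 0.12 m and y of meter_jaw_end in the frame of mat between -0.14 and 0.14 m and z of each of meter_jaw_end, meter_tail_end in the frame of mat below 0.026 m and x of meter_tail_end in the frame of mat between -0.12 and 0.12 m and y of meter_tail_end in the frame of mat between -0.14 and 0.14 m and angle between clamp_meter's own z axis and vertical below 0.15 rad and linear speed of clamp_meter below 0.03 m/s and contact force between the fingers and clamp_meter below 0.1 N), for 0.2 s.
2. the cover is free of its gasket, in the gripper (value of joint cover above 0.06 rad and contact force between the fingers and cover above 1 N), for 0.1 s.
At the end, for the whole second after the job is handed in: The gripper holds the cover (contact of more than 1 N) still (under 0.06 rad/s), its front edge 30 to 70 mm up (joint 0.14 to 0.34 rad); the clamp meter rests face up (within 0.15 rad), not touched, both its ends over the mat and flat on it (all of step 1 and value of joint cover between 0.14 and 0.34 rad and velocity of joint cover between -0.06 and 0.06 rad/s and contact force between the fingers and cover above 1 N); the arm keeps its last pose, push and grip.
It fails at once if the cover is opened more than 0.40 rad (82 mm at its front edge), so the loom tears (value of joint cover above 0.4 rad).
It fails at once if the clamp meter is dropped or thrown (faster than 0.7 m/s with no finger on it) (linear speed of clamp_meter above 0.7 m/s and contact force between the fingers and clamp_meter below 0.1 N).
It fails at once if another thing on the bench is moved by more than 30 mm (distance of any of parts_dish, needle_meter, screwdriver, pliers, cable_knife, tape_roll, capacitor from where it was at the start of the episode above 0.03 m).
It also fails if it takes over 56 s, if anything falls off the work surface, if the arm or the gripper's body presses on something with over 40 N, if the wrist force passes 120 N, or if a joint passes its speed limit or range.

ROBOT

A 6-joint arm with a two-finger parallel gripper is mounted at the origin on the work surface. World frame = base frame: x ahead of the robot, y to its left, z up, the work surface at z = 0. Lengths are in m, angles in rad, forces in N, time in s.
With the tool pointing down it reaches from about 0.325 to 0.85 m from the base axis. Payload 15.5 kg.
Tool frame: the origin (TCP) lies midway between the tips of the shut fingers; the grasp point (between the pads) lies 19 mm behind it; z points along the fingers, y is the direction in which the jaws open and shut (so a half turn about z gives the same grasp; the last joint's range is limited). The gripper opens to 91 mm and grips with 3 to 60 N. Pads are 32 mm wide; open, the fingers measure 118 mm over their backs; the gripper's body (76 mm by 178 mm) begins 60 mm behind the grasp point.
Start: joints at [-1.23, 0.494, 1.345, -0, 1.302, -0.096], TCP at [0.264, -0.566, 0.214] pointing down, gripper open.
Joint ranges: [-2.91, 2.91], [-0.82, 2.16], [0.22, 2.67], [-1.22, 4.37], [0.12, 2.79], [-3.08, 3.08]. Speed limits (rad/s): [1.89, 1.89, 2.57, 3.01, 3.01, 3.01].

INTERFACE

Orientations are given as a unit quaternion [w, x, y, z].
In Python, from station import manip gives the robot as it stands. The module is installed in compiled form; this text tells all that it offers.
- The arm moves only by the tool send_rows, never from a script. Its argument "increments" is a list that holds one entry, the list of rows, each a list of 7 numbers: the shift along the tool's x, y, z in mm, then the turn, a rotation vector about the tool's x, y, z in rad, then the finger opening in mm, from 0 to 91.2. In form: [[[dx, dy, dz, ax, ay, az, fingers], ...]]. A call has 1 to 5 rows; each row shifts and turns the commanded pose from where the row before left it, along the tool's axes as they then stand; what a row does not reach is not made up. A row lasts 1/8 s, in which the tool goes at most 62.5 mm and 10.7 degrees, less where a joint would pass 70% of its speed; a pose out of reach is approached as far as the arm can. A call with a gripper value outside its range is refused whole. The fingers move at their own pace and stop on an object; "grip_force" is the grip in N (left out, the last holds). Time passes only in rows, so rows that do not move let the fingers close. It gives the time, the measured TCP pose, the force and the opening at its end, in the units of the state.
- manip.state(): the state, without advancing time (a new reading comes with each control period).
- manip.read_camera(name): name is "scene" or "top" or "wrist"; returns the picture (384x512x3 uint8, red, green, blue); there is no depth.
- manip.camera_info(name): a dict with "K" (3x3 intrinsics, pixels), "k1" (the pictures are not rectified: a ray, as slopes to the right and down, at radius r is drawn at 1 + k1 r^2 times it, then the intrinsics apply), "cam_to_world" (4x4, takes a point from camera to world coordinates). Camera axes: x right, y down, z forward; pixel columns grow to the right and rows downward; lengths in m; the calibration is good to about 2 mm. A picture is of the moment at which its call begins: read the wrist's pose just before it. camera_info takes no time and is no camera call; for the wrist camera it gives the pose at the moment of the call.
- manip.close_job(): hands the job in, once; it reports no verdict.
Trained networks look in the newest picture that a camera, given by its name, has taken for a name from the list of things; names that differ only in an ending like _2 or _b are one class to them, and where a whole thing is asked for, a point or a joint stands for the part that bears it (a point fixed in the world has none). Each returns a list of dicts, best first, with "confidence" (0 to 1); they miss things now and then, are a little off and sometimes report something else, mostly with a low value. They report only what shows in the picture. A call takes as long as a camera call.
- manip.boxes_of(camera, label): "centre" ([column, row] in pixels, amid what is visible of it).
The state is a dict: "time": time; "joints": joint angles; "joint_velocities": joint speeds; "tau": joint torques, N m; "position": TCP position; "orientation": TCP orientation; "contact_force": force on the tool from outside, world axes, zero at the start; "moment": the same for the moment, N m; "width": opening from 0.0 (shut) to 1.0 (fully open).
Only numpy, scipy, OpenCV 4.12 (cv2) and the standard library are available. Lean on these libraries where they do the work, as an engineer would, in place of code of your own. Each camera call takes 0.05 s, during which the arm holds its last target.

## Working session

There is one attempt and no reset: what is moved stays moved. The work goes in short steps, Python scripts to look and compute and a tool call to move; the robot and the scene stay as the last step left them, time stands still between calls to the robot, and variables do not carry over. Pictures are saved under pics/ and viewed, and the job is handed in when it is done.

Besides the shell and the picture viewer there is one more tool, called after "Request:" by a JSON object that holds its "api" and its "payload", one argument or row to a line. send_rows: Moves the arm, as the interface text tells. Its arguments: {"type":"object","properties":{"increments":{"type":"array"},"grip_force":{"type":"number"}},"required":["increments"]}

```bash
mkdir -p pics; cat > h.py <<'E'
import numpy as np, cv2
from station import manip
def save(name,fn):
    im=manip.read_camera(name); cv2.imwrite('pics/'+fn,im[:,:,::-1]); return im
def ray(cam,uv,info=None):
    i=info or manip.camera_info(cam);K=np.array(i['K']);k1=i['k1'];T=np.array(i['cam_to_world'])
    p=np.array([[(uv[0]-K[0,2])/K[0,0],(uv[1]-K[1,2])/K[1,1]]])[0]
    q=p.copy()
    for _ in range(30): q=p/(1+k1*(q@q))
    d=T[:3,:3]@np.array([q[0],q[1],1]); return T[:3,3],d
def atz(cam,uv,z,info=None):
    o,d=ray(cam,uv,info); return o+d*(z-o[2])/d[2]
def proj(cam,P,info=None):
    i=info or manip.camera_info(cam);K=np.array(i['K']);T=np.array(i['cam_to_world'])
    c=T[:3,:3].T@(np.array(P)-T[:3,3]);s=c[:2]/c[2];s=s*(1+i['k1']*(s@s))
    return s[0]*K[0,0]+K[0,2],s[1]*K[1,1]+K[1,2]
def st():
    s=manip.state()
    for k in s: print(k,np.round(s[k],4))
E
python3 - <<'E'
from h import *
np.set_printoptions(suppress=True)
save('top','top0.png');
for l in ['control_box','cover_handle','clamp_meter','meter_jaw_end','meter_tail_end','mat','parts_dish','screwdriver','cable_knife','pliers','needle_meter','cover_front','cover_hinge','tape_roll','capacitor']:
    r=manip.boxes_of('top',l); print(l,[(np.round(x['centre'],1).tolist(),round(x['confidence'],2)) for x in r[:3]])
save('scene','scene0.png'); save('wrist','wrist0.png')
for c in ['top','scene','wrist']:
    print(c,{k:np.round(v,4).tolist() for k,v in manip.camera_info(c).items()})
st()
E
```

```text
control_box [([181.1, 211.1], 0.75)]
cover_handle [([173.1, 211.3], 0.78)]
clamp_meter [([171.4, 194.0], 0.95), ([305.5, 202.8], 0.58)]
meter_jaw_end [([169.8, 194.9], 0.86)]
meter_tail_end [([172.4, 193.1], 0.8), ([389.4, 220.9], 0.6)]
mat [([307.5, 204.3], 0.87)]
parts_dish [([284.2, 189.6], 0.82)]
screwdriver [([247.6, 199.2], 0.73)]
cable_knife [([315.7, 175.6], 0.62)]
pliers [([101.6, 228.0], 0.7)]
needle_meter [([390.1, 216.2], 0.85), ([174.8, 210.8], 0.25)]
cover_front [([175.0, 211.9], 0.95)]
cover_hinge [([177.6, 212.1], 0.93)]
tape_roll [([117.0, 189.4], 0.59)]
capacitor [([387.2, 178.9], 0.48)]
top {'K': [[351.3054, 0.0, 251.1473], [0.0, 351.3054, 184.9433], [0.0, 0.0, 1.0]], 'k1': -0.0818, 'cam_to_world': [[-0.0251, -0.997, 0.0728, 0.4807], [-0.9996, 0.0242, -0.013, 0.0048], [0.0112, -0.0731, -0.9973, 1.3716], [0.0, 0.0, 0.0, 1.0]]}
scene {'K': [[348.8871, 0.0, 253.4643], [0.0, 348.8871, 190.6054], [0.0, 0.0, 1.0]], 'k1': -0.0002, 'cam_to_world': [[0.1424, 0.7612, -0.6327, 1.266], [0.9898, -0.1108, 0.0894, -0.1176], [-0.002, -0.639, -0.7692, 0.9771], [0.0, 0.0, 0.0, 1.0]]}
wrist {'K': [[294.3157, 0.0, 255.2925], [0.0, 294.3157, 189.7762], [0.0, 0.0, 1.0]], 'k1': -0.0103, 'cam_to_world': [[0.424, -0.8782, -0.2213, 0.3267], [-0.9057, -0.4115, -0.1019, -0.5365], [-0.0016, 0.2436, -0.9699, 0.3857], [0.0, 0.0, 0.0, 1.0]]}
time 0.9
joints [-1.2295  0.4936  1.3455  0.      1.3025 -0.0955]
joint_velocities [ 0.0001 -0.0001 -0.0009 -0.     -0.0006  0.0001]
tau [  0.     -87.8705 -38.2248   0.0708   0.044   -0.    ]
position [ 0.2644 -0.5663  0.2139]
orientation [-0.      0.9762  0.2167  0.    ]
contact_force [-0.3525 -0.6475 -0.7385]
moment [-0.0547 -0.0426 -0.0145]
width 1.0004
```

```bash
python3 - <<'E'
import cv2
a=cv2.imread('pics/top0.png'); cv2.imwrite('pics/top0c.png',cv2.resize(a[120:290,80:340],None,fx=3,fy=3,interpolation=cv2.INTER_CUBIC))
E
```

```text
(no output)
```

View pics/top0.png

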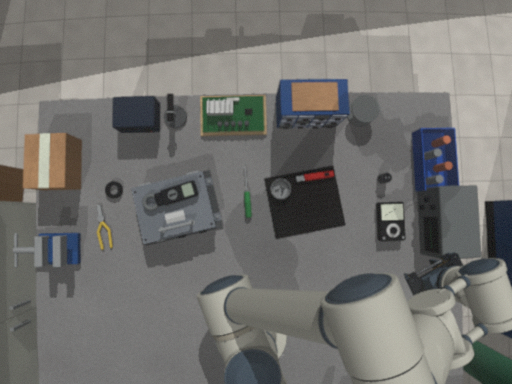

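View pics/top0c.png

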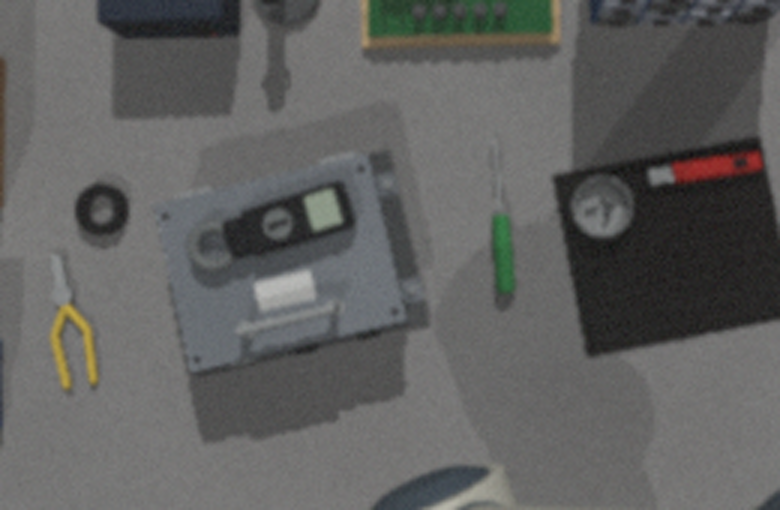

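View pics/scene0.png

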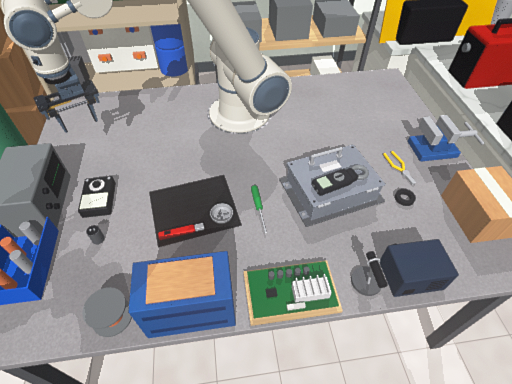

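```bash
python3 - <<'E'
from h import *
np.set_printoptions(suppress=True,precision=4)
f=lambda x,y:(80+(x+.5)/3-.5,120+(y+.5)/3-.5)
for n,p,z in [('tail',(350,205),.109),('jaw',(188,250),.109),('cFL',(193,373),.094),('cFR',(408,322),.094),('cBL',(157,205),.094),('cBR',(362,153),.094),
 ('hL',(242,328),.128),('hR',(337,309),.128),('matBL',(556,176),.004),('matBR',(759,140),.004),('matFL',(588,355),.004),('dish',(603,207),.024)]:
    print(n,atz('top',f(*p),z))
print('mat FR',atz('top',(344.5,225),.004), 'knife',atz('top',(303,179),.02),atz('top',(334,174.5),.02))
E
```

```text
tail [0.5667 0.1861 0.109 ]
jaw [0.5172 0.3825 0.109 ]
cFL [0.3688 0.382  0.094 ]
cFR [0.4246 0.1204 0.094 ]
cBL [0.5734 0.4251 0.094 ]
cBR [0.6309 0.1727 0.094 ]
hL [0.4234 0.3131 0.128 ]
hR [0.4433 0.2005 0.128 ]
matBL [ 0.6052 -0.0678  0.004 ]
matBR [ 0.6465 -0.3366  0.004 ]
matFL [ 0.3724 -0.1028  0.004 ]
dish [ 0.562 -0.126  0.024]
mat FR [ 0.4148 -0.374   0.004 ] knife [ 0.5977 -0.2143  0.02  ] [ 0.6124 -0.3364  0.02  ]
```

```bash
cat >> h.py <<'E'
from scipy.spatial.transform import Rotation as Ro
def Rst(s=None):
    q=np.array((s or manip.state())['orientation']); return Ro.from_quat(q[[1,2,3,0]])
def plan(tgt,Rt,fing,vmax=50,wmax=.12):
    s=manip.state();p=np.array(s['position']);R=Rst(s);tgt=np.array(tgt)
    rv=(R.inv()*Rt).as_rotvec();n=int(np.ceil(max(np.linalg.norm(tgt-p)*1000/vmax,np.linalg.norm(rv)/wmax,1)))
    rows=[]
    for i in range(n):
        d=R.inv().apply((tgt-p)/n)*1000
        rows.append([*np.round(d,1).tolist(),*np.round(rv/n,4).tolist(),fing]); R=R*Ro.from_rotvec(np.round(rv/n,4))
    for i in range(0,n,5): print([rows[i:i+5]])
def down(yawy):  # tool z down, tool y at yaw
    y=np.array([np.cos(yawy),np.sin(yawy),0]);z=np.array([0,0,-1.]);x=np.cross(y,z)
    return Ro.from_matrix(np.array([x,y,z]).T)
E
python3 - <<'E'
from h import *
plan([.546,.27,.28],down(.247),91)
E
```

```text
[[[33.8, -35.5, -3.7, 0.0, -0.0, -0.0767, 91], [36.5, -32.8, -3.7, 0.0, -0.0, -0.0767, 91], [38.9, -29.9, -3.7, 0.0, -0.0, -0.0767, 91], [41.0, -26.8, -3.7, 0.0, -0.0, -0.0767, 91], [43.0, -23.6, -3.7, 0.0, -0.0, -0.0767, 91]]]
[[[44.6, -20.2, -3.7, 0.0, -0.0, -0.0767, 91], [46.1, -16.8, -3.7, 0.0, -0.0, -0.0767, 91], [47.2, -13.2, -3.7, 0.0, -0.0, -0.0767, 91], [48.1, -9.5, -3.7, 0.0, -0.0, -0.0767, 91], [48.7, -5.8, -3.7, 0.0, -0.0, -0.0767, 91]]]
[[[49.0, -2.1, -3.7, 0.0, -0.0, -0.0767, 91], [49.0, 1.7, -3.7, 0.0, -0.0, -0.0767, 91], [48.7, 5.4, -3.7, 0.0, -0.0, -0.0767, 91], [48.2, 9.2, -3.7, 0.0, -0.0, -0.0767, 91], [47.3, 12.8, -3.7, 0.0, -0.0, -0.0767, 91]]]
[[[46.2, 16.4, -3.7, 0.0, -0.0, -0.0767, 91], [44.8, 19.9, -3.7, 0.0, -0.0, -0.0767, 91], [43.1, 23.3, -3.7, 0.0, -0.0, -0.0767, 91]]]
```

Request:
{"api": "send_rows", "payload": {
  "increments": [
    [[34, -35, -4, 0, 0, -0.077, 91], [36, -33, -4, 0, 0, -0.077, 91], [39, -30, -4, 0, 0, -0.077, 91], [41, -27, -4, 0, 0, -0.077, 91], [43, -24, -4, 0, 0, -0.077, 91]]
  ]
}}

```text
time: 1.52
position: [0.3423, -0.3323, 0.2342]
orientation: [0.0, 0.916, 0.4, 0.0]
contact_force: [0.7, -0.5, 0.6]
width: 1.0
```

Request:
{"api": "send_rows", "payload": {
  "increments": [
    [[45, -20, -4, 0, 0, -0.077, 91], [46, -17, -4, 0, 0, -0.077, 91], [47, -13, -4, 0, 0, -0.077, 91], [48, -10, -4, 0, 0, -0.077, 91], [49, -6, -4, 0, 0, -0.077, 91]]
  ]
}}

```text
time: 2.15
position: [0.4199, -0.0994, 0.2543]
orientation: [0.0, 0.823, 0.568, 0.0]
contact_force: [0.7, -1.1, 0.2]
width: 0.996
```

Request:
{"api": "send_rows", "payload": {
  "increments": [
    [[49, -2, -4, 0, 0, -0.077, 91], [49, 2, -4, 0, 0, -0.077, 91], [49, 5, -4, 0, 0, -0.077, 91], [48, 9, -4, 0, 0, -0.077, 91], [47, 13, -4, 0, 0, -0.077, 91]]
  ]
}}

```text
time: 2.78
position: [0.4972, 0.1332, 0.2742]
orientation: [0.0, 0.699, 0.715, 0.0]
contact_force: [0.3, -0.4, -0.1]
width: 0.999
```

Request:
{"api": "send_rows", "payload": {
  "increments": [
    [[46, 16, -4, 0, 0, -0.077, 91], [45, 20, -4, 0, 0, -0.077, 91], [43, 23, -4, 0, 0, -0.077, 91], [0, 0, 0, 0, 0, 0, 91], [0, 0, 0, 0, 0, 0, 91]]
  ]
}}

```text
time: 3.4
position: [0.5423, 0.2706, 0.2857]
orientation: [-0.0, 0.613, 0.79, -0.0]
contact_force: [0.5, 0.0, -0.3]
width: 1.0
```

```bash
python3 - <<'E'
from h import *
st()
save('wrist','w1.png'); i=manip.camera_info('wrist')
import json; json.dump({k:np.array(v).tolist() for k,v in i.items()},open('w1.json','w'))
for l in ['clamp_meter','meter_jaw_end','meter_tail_end','cover_handle','cover_front']:
    r=manip.boxes_of('wrist',l); print(l,[(np.round(x['centre'],1).tolist(),round(x['confidence'],2)) for x in r[:3]])
a=cv2.imread('pics/w1.png'); cv2.imwrite('pics/w1b.png',cv2.resize(a,(768,576),interpolation=cv2.INTER_CUBIC))
E
```

```text
time 3.4
joints [ 3.6450e-01  4.0850e-01  1.2901e+00 -2.0000e-04  1.4436e+00  1.1280e-01]
joint_velocities [-0.0184 -0.0123  0.012   0.0018 -0.0012 -0.0014]
tau [ 1.98890e+00 -8.17626e+01 -4.20665e+01  2.13200e-01 -1.47000e-02
 -1.26000e-02]
position [0.5423 0.2706 0.2857]
orientation [-1.000e-04  6.127e-01  7.903e-01 -3.000e-04]
contact_force [ 0.5341  0.0076 -0.2683]
moment [ 0.0118 -0.1017 -0.006 ]
width 0.9995
clamp_meter [([256.8, 163.3], 0.86), ([207.9, 121.4], 0.33)]
meter_jaw_end [([252.6, 164.8], 0.87)]
meter_tail_end [([256.6, 164.0], 0.96)]
cover_handle [([207.3, 120.6], 0.59)]
cover_front [([207.3, 121.1], 0.61)]
```

View pics/w1b.png

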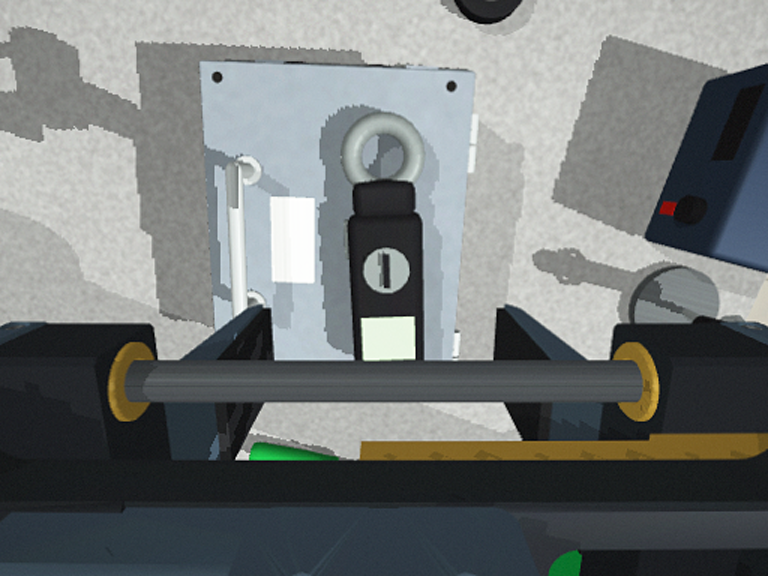

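```bash
python3 - <<'E'
from h import *
import json
np.set_printoptions(suppress=True,precision=4)
i=json.load(open('w1.json'))
f=lambda x,y:((x+.5)/1.5-.5,(y+.5)/1.5-.5)
for n,p,z in [('dial',(386,270),.124),('bodyFL',(350,222),.122),('bodyFR',(421,222),.122),('bL2',(357,355),.122),('bR2',(416,355),.122),('jaw',(383,113),.11),('neckL',(353,185),.122),('neckR',(414,185),.122),
 ('hA',(234,162),.128),('hB',(240,305),.128),('cover FL',(201,62),.094),('cover BL',(474,72),.094)]:
    print(n,atz('wrist',f(*p),z,i))
E
```

```text
dial [0.5454 0.2686 0.124 ]
bodyFL [0.5098 0.2973 0.122 ]
bodyFR [0.5618 0.3107 0.122 ]
bL2 [0.5404 0.1936 0.122 ]
bR2 [0.587  0.2056 0.122 ]
jaw [0.5142 0.3802 0.11  ]
neckL [0.5056 0.3245 0.122 ]
neckR [0.5494 0.3358 0.122 ]
hA [0.4191 0.3191 0.128 ]
hB [0.442 0.214 0.128]
cover FL [0.3712 0.3833 0.094 ]
cover BL [0.5733 0.4279 0.094 ]
```

Request:
{"api": "send_rows", "payload": {
  "increments": [
    [[-3, 1, 30, 0, 0, 0, 91], [0, 0, 40, 0, 0, 0, 91], [0, 0, 40, 0, 0, 0, 91], [0, 0, 40, 0, 0, 0, 91], [0, 0, 20, 0, 0, 0, 91]]
  ]
}}

```text
time: 4.32
position: [0.5434, 0.2675, 0.1139]
orientation: [-0.001, 0.613, 0.79, -0.001]
contact_force: [-0.1, 1.2, -0.4]
width: 0.995
```

Request:
{"api": "send_rows", "payload": {
  "increments": [
    [[0, 0, 9, 0, 0, 0, 91], [0, 0, 6, 0, 0, 0, 91], [0, 0, 0, 0, 0, 0, 91]]
  ]
}}

```text
time: 4.7
position: [0.5445, 0.2683, 0.1013]
orientation: [0.0, 0.613, 0.79, 0.0]
contact_force: [-0.1, 0.3, 0.2]
width: 0.998
```

Request:
{"api": "send_rows", "payload": {
  "increments": [
    [[0, 0, 0, 0, 0, 0, 40], [0, 0, 0, 0, 0, 0, 40], [0, 0, 0, 0, 0, 0, 40], [0, 0, 0, 0, 0, 0, 40], [0, 0, 0, 0, 0, 0, 40]]
  ],
  "grip_force": 25
}}

```text
time: 5.32
position: [0.5444, 0.2683, 0.1011]
orientation: [0.0, 0.613, 0.79, 0.0]
contact_force: [-0.3, -0.4, 3.6]
width: 0.638
```

Request:
{"api": "send_rows", "payload": {
  "increments": [
    [[0, 0, 0, 0, 0, 0, 40], [0, 0, 0, 0, 0, 0, 40], [0, 0, -5, 0, 0, 0, 40], [0, 0, -10, 0, 0, 0, 40], [0, 0, -10, 0, 0, 0, 40]]
  ]
}}

```text
time: 5.95
position: [0.5443, 0.2683, 0.1267]
orientation: [0.0, 0.613, 0.79, 0.0]
contact_force: [0.6, 0.9, -1.8]
width: 0.645
```

```bash
python3 - <<'E'
from h import *
st()
save('wrist','w2.png')
E
```

```text
time 5.95
joints [ 0.3596  0.5614  1.4907 -0.      1.0895  0.1076]
joint_velocities [-0.0013 -0.1022 -0.076  -0.0002  0.1729  0.0007]
tau [ 8.40000e-03 -8.75530e+01 -3.21708e+01  7.77000e-02 -5.28600e-01
 -1.40000e-03]
position [0.5443 0.2683 0.1267]
orientation [0.     0.6126 0.7904 0.    ]
contact_force [ 0.5841  0.9409 -1.7906]
moment [ 0.0045 -0.0752  0.0027]
width 0.645
```

View pics/w2.png

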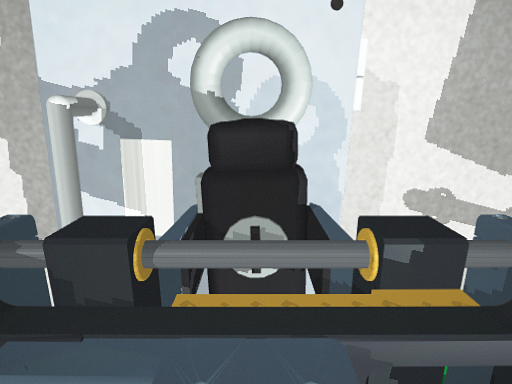

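Request:
{"api": "send_rows", "payload": {
  "increments": [
    [[0, 0, -20, 0, 0, 0, 40], [0, 0, -30, 0, 0, 0, 40], [0, 0, -30, 0, 0, 0, 40], [0, 0, -20, 0, 0, 0, 40], [0, 0, 0, 0, 0, 0, 40]]
  ]
}}

```text
time: 6.62
position: [0.545, 0.2686, 0.2275]
orientation: [0.001, 0.613, 0.79, 0.001]
contact_force: [0.1, 0.4, -2.9]
width: 0.641
```

```bash
python3 - <<'E'
from h import *
plan([.4524,-.2423,.16],down(.152),40,vmax=40)
E
```

```text
[[[-33.7, -15.5, 4.8, 0.0002, -0.0, 0.0071, 40], [-33.8, -15.3, 4.8, 0.0002, -0.0, 0.0071, 40], [-33.9, -15.0, 4.8, 0.0002, -0.0, 0.0071, 40], [-34.0, -14.8, 4.8, 0.0002, -0.0, 0.0071, 40], [-34.1, -14.6, 4.8, 0.0002, -0.0, 0.0071, 40]]]
[[[-34.2, -14.3, 4.8, 0.0002, -0.0, 0.0071, 40], [-34.3, -14.1, 4.8, 0.0002, -0.0, 0.0071, 40], [-34.4, -13.8, 4.8, 0.0002, -0.0, 0.0071, 40], [-34.5, -13.6, 4.8, 0.0002, -0.0, 0.0071, 40], [-34.6, -13.3, 4.8, 0.0002, -0.0, 0.0071, 40]]]
[[[-34.7, -13.1, 4.8, 0.0002, -0.0, 0.0071, 40], [-34.8, -12.8, 4.8, 0.0002, -0.0, 0.0071, 40], [-34.9, -12.6, 4.8, 0.0002, -0.0, 0.0071, 40], [-35.0, -12.3, 4.8, 0.0002, -0.0, 0.0071, 40]]]
```

Request:
{"api": "send_rows", "payload": {
  "increments": [
    [[-20, -9, 2, 0, 0, 0.007, 40], [-34, -15, 4, 0, 0, 0.007, 40], [-34, -15, 5, 0, 0, 0.007, 40], [-34, -15, 5, 0, 0, 0.007, 40], [-34, -15, 5, 0, 0, 0.007, 40]]
  ]
}}

```text
time: 7.25
position: [0.5124, 0.0985, 0.2037]
orientation: [-0.001, 0.627, 0.779, -0.001]
contact_force: [0.3, -0.3, -3.0]
width: 0.638
```

Request:
{"api": "send_rows", "payload": {
  "increments": [
    [[-34, -14, 5, 0, 0, 0.007, 40], [-34, -14, 5, 0, 0, 0.007, 40], [-34, -14, 5, 0, 0, 0.007, 40], [-34, -14, 5, 0, 0, 0.007, 40], [-35, -13, 5, 0, 0, 0.007, 40]]
  ]
}}

```text
time: 7.88
position: [0.4789, -0.0824, 0.1788]
orientation: [-0.001, 0.64, 0.768, -0.0]
contact_force: [0.2, -0.3, -3.0]
width: 0.644
```

Request:
{"api": "send_rows", "payload": {
  "increments": [
    [[-35, -13, 5, 0, 0, 0.007, 40], [-35, -13, 5, 0, 0, 0.007, 40], [-35, -13, 5, 0, 0, 0.007, 40], [-35, -12, 5, 0, 0, 0.007, 40], [-14, -5, 2, 0, 0, 0, 40]]
  ]
}}

```text
time: 8.5
position: [0.4499, -0.2438, 0.1568]
orientation: [-0.001, 0.651, 0.759, -0.0]
contact_force: [0.2, 0.2, -2.9]
width: 0.642
```

Request:
{"api": "send_rows", "payload": {
  "increments": [
    [[0, 0, 0, 0, 0, 0, 40], [0, 0, 0, 0, 0, 0, 40]]
  ]
}}

```text
time: 8.75
position: [0.4512, -0.2413, 0.1577]
orientation: [-0.0, 0.651, 0.759, 0.0]
contact_force: [-0.8, 0.1, -2.3]
width: 0.639
```

```bash
python3 - <<'E'
from h import *
st()
save('wrist','w3.png');i=manip.camera_info('wrist')
import json; json.dump({k:np.array(v).tolist() for k,v in i.items()},open('w3.json','w'))
save('top','top3.png')
for n,p in zip('w t'.split(),['w3','top3']):
  a=cv2.imread(f'pics/{p}.png')
  a=cv2.resize(a,(768,576),interpolation=cv2.INTER_CUBIC) if n=='w' else cv2.resize(a[140:280,230:420],None,fx=4,fy=4,interpolation=cv2.INTER_CUBIC)
  cv2.imwrite(f'pics/{p}b.png',a)
E
```

```text
time 8.75
joints [-6.0800e-01  4.0480e-01  1.6913e+00  2.0000e-04  1.0463e+00 -7.6230e-01]
joint_velocities [ 0.0114 -0.004  -0.0043 -0.0005  0.0012 -0.0037]
tau [-1.43840e+00 -7.25468e+01 -3.14495e+01 -3.56000e-02  4.58000e-02
 -3.63000e-02]
position [ 0.4512 -0.2413  0.1577]
orientation [-4.000e-04  6.505e-01  7.595e-01  1.000e-04]
contact_force [-0.7826  0.0939 -2.3303]
moment [ 0.0426 -0.1483  0.0087]
width 0.6389
```

View pics/w3b.png

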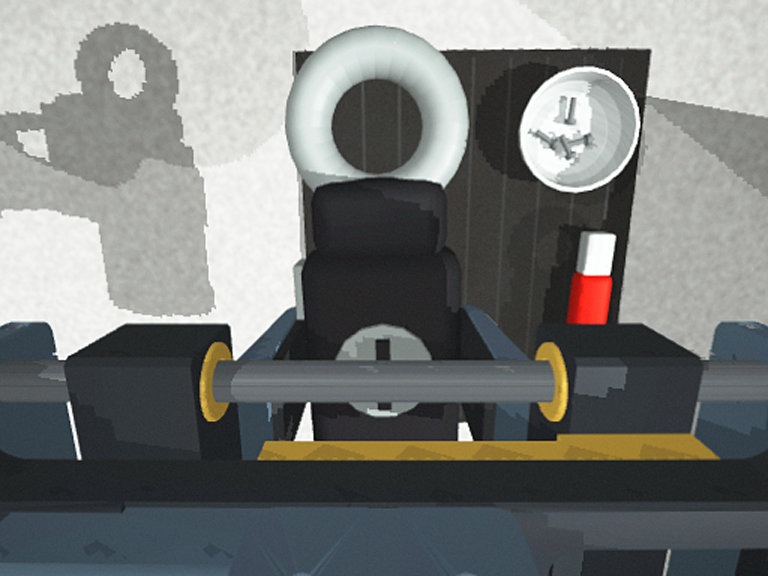

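View pics/top3b.png

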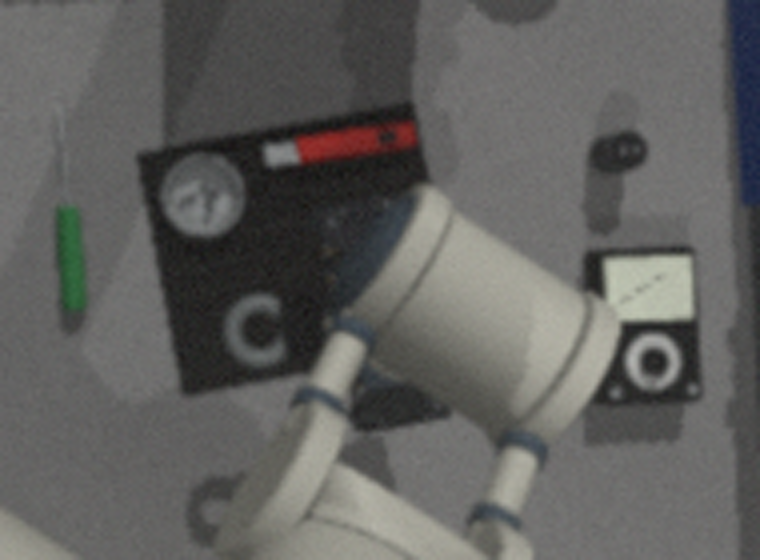

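```bash
python3 - <<'E'
from h import *
import json
np.set_printoptions(suppress=True,precision=4)
i=json.load(open('w3.json'))
f=lambda x,y:((x+.5)/1.5-.5,(y+.5)/1.5-.5)
B=atz('wrist',f(650,50),.004,i);F=atz('wrist',f(297,51),.004,i);E=atz('wrist',f(302,150),.004,i)
print(B,F,E,np.linalg.norm(B-F)); yaw=np.arctan2(*(B-F)[[1,0]]);print('yaw',yaw)
ex=np.array([np.cos(yaw),np.sin(yaw)]);ey=np.array([-ex[1],ex[0]])
c=(B+F)[:2]/2-.14*ey;print('centre',c)
p=np.array(manip.state()['position']);R=Rst().as_matrix();print('yaw tool',np.arctan2(R[1,1],R[0,1]))
print('grasp in mat',(p[:2]-c)@ex,(p[:2]-c)@ey)
z=p[2]-.1013+.109
J=atz('wrist',f(379,27),z+.0,i);print('jaw',J,(J[:2]-c)@ex,(J[:2]-c)@ey,np.linalg.norm(J-p))
for q in [(303,300),(459,300)]:print(atz('wrist',f(*q),z+.013,i))
E
```

```text
[ 0.6063 -0.0636  0.004 ] [ 0.3711 -0.1017  0.004 ] [ 0.3817 -0.1648  0.004 ] 0.23819332100604007
yaw 0.1604178161827012
centre [ 0.5111 -0.2208]
yaw tool 0.15501474284865327
grasp in mat -0.06200494487373601 -0.010677423645490425
jaw [ 0.4323 -0.1254  0.1657] -0.0625520656811152 0.10678977300819381 0.1177205658789202
[ 0.4197 -0.2199  0.1787]
[ 0.4745 -0.2113  0.1787]
```

Request:
{"api": "send_rows", "payload": {
  "increments": [
    [[0, 0, 25, 0, 0, 0, 40], [0, 0, 35, 0, 0, 0, 40], [0, 0, 35, 0, 0, 0, 40], [0, 0, 25, 0, 0, 0, 40], [0, 0, 15, 0, 0, 0, 40]]
  ]
}}

```text
time: 9.48
position: [0.4515, -0.2414, 0.022]
orientation: [-0.0, 0.65, 0.76, -0.0]
contact_force: [-0.5, 0.7, -2.1]
width: 0.638
```

Request:
{"api": "send_rows", "payload": {
  "increments": [
    [[0, 0, 4, 0, 0, 0, 40], [0, 0, 2, 0, 0, 0, 40], [0, 0, 1, 0, 0, 0, 40], [0, 0, 0, 0, 0, 0, 40], [0, 0, 0, 0, 0, 0, 40]]
  ]
}}

```text
time: 10.1
position: [0.4517, -0.2423, 0.0162]
orientation: [0.0, 0.651, 0.759, 0.0]
contact_force: [0.1, -0.7, -2.7]
width: 0.64
```

Request:
{"api": "send_rows", "payload": {
  "increments": [
    [[0, 0, 2, 0, 0, 0, 40], [0, 0, 1.5, 0, 0, 0, 40], [0, 0, 1, 0, 0, 0, 40], [0, 0, 0, 0, 0, 0, 40], [0, 0, 0, 0, 0, 0, 40]]
  ]
}}

```text
time: 10.72
position: [0.4515, -0.2422, 0.0114]
orientation: [-0.0, 0.651, 0.759, 0.0]
contact_force: [-0.2, -0.2, -1.6]
width: 0.64
```

Request:
{"api": "send_rows", "payload": {
  "increments": [
    [[0, 0, 0.5, 0, 0, 0, 40], [0, 0, 0.5, 0, 0, 0, 40], [0, 0, 0, 0, 0, 0, 40]]
  ]
}}

```text
time: 11.1
position: [0.4516, -0.2422, 0.0111]
orientation: [0.0, 0.651, 0.759, 0.0]
contact_force: [-3.0, 0.9, 14.9]
width: 0.639
```

Request:
{"api": "send_rows", "payload": {
  "increments": [
    [[0, 0, -0.5, 0, 0, 0, 62], [0, 0, 0, 0, 0, 0, 70], [0, 0, 0, 0, 0, 0, 80], [0, 0, 0, 0, 0, 0, 80], [0, 0, 0, 0, 0, 0, 80]]
  ]
}}

```text
time: 11.72
position: [0.4515, -0.2422, 0.0109]
orientation: [-0.0, 0.651, 0.759, -0.0]
contact_force: [0.0, 0.4, 0.8]
width: 0.876
```

Request:
{"api": "send_rows", "payload": {
  "increments": [
    [[0, 0, -5, 0, 0, 0, 80], [0, 0, -20, 0, 0, 0, 80], [0, 0, -40, 0, 0, 0, 80], [0, 0, -50, 0, 0, 0, 80], [0, 0, -50, 0, 0, 0, 80]]
  ]
}}

```text
time: 12.35
position: [0.4512, -0.242, 0.1778]
orientation: [-0.0, 0.651, 0.759, 0.0]
contact_force: [1.1, -0.7, -0.4]
width: 0.874
```

```bash
python3 - <<'E'
from h import *
st()
save('wrist','w4.png')
R=Rst()
x=R.as_matrix();print(np.arctan2(x[1,1],x[0,1]))
E
```

```text
time 12.35
joints [-0.6089  0.3787  1.6671  0.      1.0959 -0.763 ]
joint_velocities [-1.000e-03 -5.456e-01 -4.605e-01 -1.000e-04  9.961e-01  8.000e-04]
tau [ 3.55800e-01 -6.55932e+01 -2.82401e+01  2.85000e-02 -2.85600e+00
 -1.90000e-03]
position [ 0.4512 -0.242   0.1778]
orientation [-0.      0.6506  0.7594  0.    ]
contact_force [ 1.0524 -0.6873 -0.4136]
moment [-0.0171 -0.1195  0.0343]
width 0.8736
0.15415604918485457
```

View pics/w4.png

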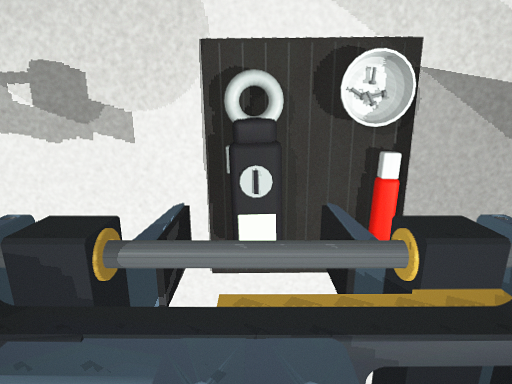

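```bash
python3 - <<'E'
from h import *
plan([.432,.235,.25],down(.21),60,vmax=48)
E
```

```text
[[[43.3, 4.8, -6.2, 0.0005, 0.0005, -0.0051, 60], [43.2, 5.0, -6.2, 0.0005, 0.0005, -0.0051, 60], [43.2, 5.2, -6.2, 0.0005, 0.0005, -0.0051, 60], [43.2, 5.4, -6.2, 0.0005, 0.0005, -0.0051, 60], [43.2, 5.7, -6.2, 0.0005, 0.0005, -0.0051, 60]]]
[[[43.1, 5.9, -6.1, 0.0005, 0.0005, -0.0051, 60], [43.1, 6.1, -6.1, 0.0005, 0.0005, -0.0051, 60], [43.1, 6.3, -6.1, 0.0005, 0.0005, -0.0051, 60], [43.0, 6.5, -6.1, 0.0005, 0.0005, -0.0051, 60], [43.0, 6.7, -6.1, 0.0005, 0.0005, -0.0051, 60]]]
[[[43.0, 7.0, -6.0, 0.0005, 0.0005, -0.0051, 60]]]
```

Request:
{"api": "send_rows", "payload": {
  "increments": [
    [[43, 5, -6, 0, 0, -0.005, 60], [43, 5, -6, 0, 0, -0.005, 60], [43, 5, -6, 0, 0, -0.005, 60], [43, 5, -6, 0, 0, -0.005, 60], [43, 6, -6, 0, 0, -0.005, 60]]
  ]
}}

```text
time: 13.02
position: [0.4417, -0.0245, 0.2064]
orientation: [0.0, 0.641, 0.767, 0.0]
contact_force: [-0.3, 1.0, -0.5]
width: 0.66
```

Request:
{"api": "send_rows", "payload": {
  "increments": [
    [[43, 6, -6, 0, 0, -0.005, 60], [43, 6, -6, 0, 0, -0.005, 60], [43, 6, -6, 0, 0, -0.005, 60], [43, 6, -6, 0, 0, -0.005, 60], [43, 7, -6, 0, 0, -0.005, 60]]
  ]
}}

```text
time: 13.65
position: [0.4317, 0.1926, 0.2365]
orientation: [0.0, 0.631, 0.776, 0.0]
contact_force: [1.0, 0.2, -0.0]
width: 0.659
```

Request:
{"api": "send_rows", "payload": {
  "increments": [
    [[43, 7, -6, 0, 0, -0.005, 60], [0, 0, 0, 0, 0, 0, 60], [0, 0, 0, 0, 0, 0, 60]]
  ]
}}

```text
time: 14.02
position: [0.43, 0.2344, 0.2419]
orientation: [0.0, 0.629, 0.777, -0.0]
contact_force: [-1.2, 0.5, -1.3]
width: 0.658
```

```bash
python3 - <<'E'
from h import *
st()
save('wrist','w5.png');i=manip.camera_info('wrist')
import json; json.dump({k:np.array(v).tolist() for k,v in i.items()},open('w5.json','w'))
a=cv2.imread('pics/w5.png');cv2.imwrite('pics/w5b.png',cv2.resize(a,(768,576),interpolation=cv2.INTER_CUBIC))
save('top','top5.png')
a=cv2.imread('pics/top5.png');cv2.imwrite('pics/top5b.png',cv2.resize(a[140:280,230:420],None,fx=4,fy=4,interpolation=cv2.INTER_CUBIC))
E
```

```text
time 14.025
joints [ 3.7720e-01  2.7340e-01  1.6291e+00 -3.0000e-04  1.2394e+00  1.6780e-01]
joint_velocities [-0.0212 -0.005   0.0069  0.0012 -0.0018 -0.0021]
tau [ 1.98040e+00 -6.47567e+01 -3.72095e+01  1.96900e-01  1.41000e-02
  1.02700e-01]
position [0.43   0.2344 0.2419]
orientation [ 0.000e+00  6.293e-01  7.772e-01 -2.000e-04]
contact_force [-1.2246  0.4997 -1.2982]
moment [-0.0303 -0.089   0.0328]
width 0.6583
```

View pics/w5b.png

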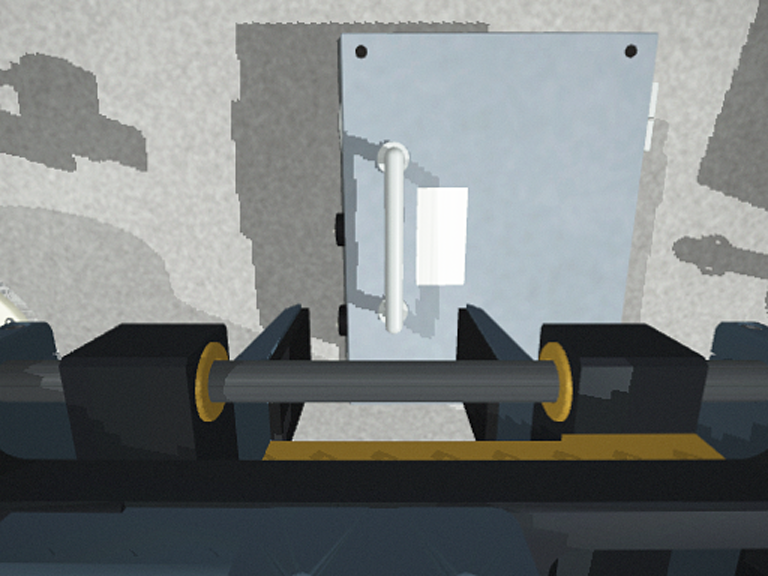

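View pics/top5b.png

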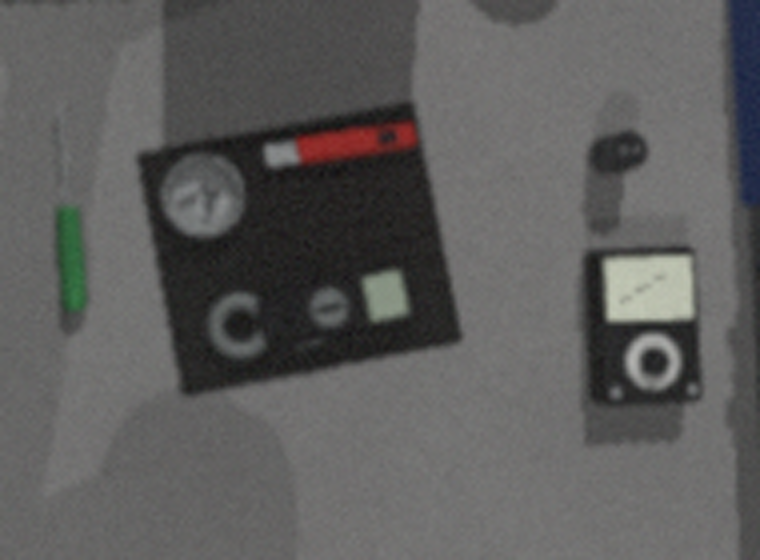

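```bash
python3 - <<'E'
from h import *
import json
np.set_printoptions(suppress=True,precision=4)
i=json.load(open('w5.json'))
f=lambda x,y:((x+.5)/1.5-.5,(y+.5)/1.5-.5)
A=atz('wrist',f(395.5,147),.128,i);B=atz('wrist',f(394,328),.128,i)
print(A,B,(A+B)/2,np.linalg.norm(A-B)); d=A-B;print('yaw of cover x',np.arctan2(d[1],d[0])-np.pi/2)
FL=atz('wrist',f(342,34),.094,i);BL=atz('wrist',f(657,34),.094,i);d=BL-FL;print(FL,BL,np.linalg.norm(d),np.arctan2(d[1],d[0]))
M=(A+B)/2; plan([M[0],M[1],.109],down(.212),60,vmax=30)
E
```

```text
[0.4201 0.3197 0.128 ] [0.4445 0.2038 0.128 ] [0.4323 0.2617 0.128 ] 0.11838559053753749
yaw of cover x 0.20776570072301315
[0.371  0.3838 0.094 ] [0.5734 0.4275 0.094 ] 0.2070317672912731 0.2124602913305598
[[[5.4, 1.6, 26.6, -0.0001, 0.0, -0.0008, 60], [5.4, 1.6, 26.6, -0.0001, 0.0, -0.0008, 60], [5.4, 1.6, 26.6, -0.0001, 0.0, -0.0008, 60], [5.4, 1.6, 26.6, -0.0001, 0.0, -0.0008, 60], [5.4, 1.6, 26.6, -0.0001, 0.0, -0.0008, 60]]]
```

Request:
{"api": "send_rows", "payload": {
  "increments": [
    [[14, 4, 20, 0, 0, -0.002, 60], [13, 4, 30, 0, 0, -0.002, 60], [0, 0, 33, 0, 0, 0, 60], [0, 0, 25, 0, 0, 0, 60], [0, 0, 15, 0, 0, 0, 60]]
  ]
}}

```text
time: 14.75
position: [0.4322, 0.2616, 0.1177]
orientation: [-0.0, 0.628, 0.778, -0.001]
contact_force: [0.2, 0.2, 0.4]
width: 0.656
```

Request:
{"api": "send_rows", "payload": {
  "increments": [
    [[0, 0, 8, 0, 0, 0, 60], [0, 0, 2, 0, 0, 0, 60], [0, 0, 0, 0, 0, 0, 60]]
  ]
}}

```text
time: 15.12
position: [0.4328, 0.2626, 0.1093]
orientation: [0.0, 0.628, 0.778, 0.0]
contact_force: [-0.1, 0.5, 0.4]
width: 0.659
```

Request:
{"api": "send_rows", "payload": {
  "increments": [
    [[0, 0, 0, 0, 0, 0, 0], [0, 0, 0, 0, 0, 0, 0], [0, 0, 0, 0, 0, 0, 0], [0, 0, 0, 0, 0, 0, 0], [0, 0, 0, 0, 0, 0, 0]]
  ],
  "grip_force": 60
}}

```text
time: 15.75
position: [0.4316, 0.2625, 0.1088]
orientation: [-0.0, 0.628, 0.778, -0.001]
contact_force: [-23.1, -2.6, 13.2]
width: 0.138
```

Request:
{"api": "send_rows", "payload": {
  "increments": [
    [[0, 0, 0, 0, 0, 0, 0], [0, 0, 0, 0, 0, 0, 0], [0, 0, 0, 0, 0, 0, 0]]
  ]
}}

```text
time: 16.12
position: [0.4308, 0.2623, 0.1087]
orientation: [-0.001, 0.628, 0.778, -0.001]
contact_force: [-9.0, -0.7, 6.4]
width: 0.115
```

```bash
python3 - <<'E'
from h import *
st();R=Rst().as_matrix();print(np.arctan2(R[1,1],R[0,1]))
save('wrist','w6.png')
# lift rows: bar arc about hinge, tool tilts with cover
s=manip.state();p=np.array(s['position']);R0=Rst(s)
yaw=.211;ex=np.array([np.cos(yaw),np.sin(yaw),0]);ey=np.array([-ex[1],ex[0],0]);ez=np.array([0,0,1.])
bar=p-.019*0+R0.apply([0,0,-.019]); hinge=bar+.177*ex-.040*ez
prevP,prevR=p,R0
for th in [.01,.02,.03,.045,.06,.08,.1,.12,.14,.16,.18,.2,.22,.235,.245]:
    Q=Ro.from_rotvec(ey*th); P=hinge+Q.apply(p-hinge); R=Q*R0
    print(th,np.round(prevR.inv().apply(P-prevP)*1000,2),np.round((prevR.inv()*R).as_rotvec(),4),P.round(4)); prevP,prevR=P,R
E
```

```text
time 16.125
joints [4.2820e-01 4.6800e-01 1.7587e+00 5.0000e-04 9.1800e-01 2.1490e-01]
joint_velocities [-0.0005 -0.0016 -0.0003  0.0009  0.0013 -0.0011]
tau [-1.84120e+00 -7.11872e+01 -2.99628e+01 -6.72200e-01 -2.70990e+00
  7.00000e-04]
position [0.4308 0.2623 0.1087]
orientation [-0.0009  0.6279  0.7783 -0.0013]
contact_force [-9.0242 -0.6986  6.4148]
moment [-0.175   1.4258  0.0267]
width 0.1154
0.21301917180883156
0.01 [-0.    0.21 -1.77] [ 0.01  0.   -0.  ] [0.4311 0.2624 0.1105]
0.02 [-0.    0.21 -1.77] [ 0.01  0.   -0.  ] [0.4313 0.2624 0.1123]
0.03 [-0.    0.21 -1.77] [ 0.01  0.   -0.  ] [0.4316 0.2625 0.114 ]
0.045 [-0.    0.33 -2.65] [ 0.015  0.    -0.   ] [0.432  0.2626 0.1167]
0.06 [-0.    0.33 -2.65] [ 0.015  0.    -0.   ] [0.4324 0.2627 0.1193]
0.08 [-0.    0.44 -3.54] [ 0.02  0.   -0.  ] [0.4331 0.2628 0.1228]
0.1 [-0.    0.44 -3.54] [ 0.02  0.   -0.  ] [0.4338 0.263  0.1263]
0.12 [-0.    0.44 -3.54] [ 0.02  0.   -0.  ] [0.4346 0.2631 0.1298]
0.14 [-0.    0.44 -3.54] [ 0.02  0.   -0.  ] [0.4354 0.2633 0.1332]
0.16 [-0.    0.44 -3.54] [ 0.02  0.   -0.  ] [0.4363 0.2635 0.1367]
0.18 [-0.    0.44 -3.54] [ 0.02  0.   -0.  ] [0.4373 0.2637 0.1401]
0.2 [-0.    0.44 -3.54] [ 0.02  0.   -0.  ] [0.4384 0.2639 0.1435]
0.22 [-0.    0.44 -3.54] [ 0.02  0.   -0.  ] [0.4395 0.2642 0.1469]
0.235 [-0.    0.33 -2.65] [ 0.015  0.    -0.   ] [0.4404 0.2644 0.1494]
0.245 [-0.    0.21 -1.77] [ 0.01  0.   -0.  ] [0.441  0.2645 0.1511]
```

View pics/w6.png

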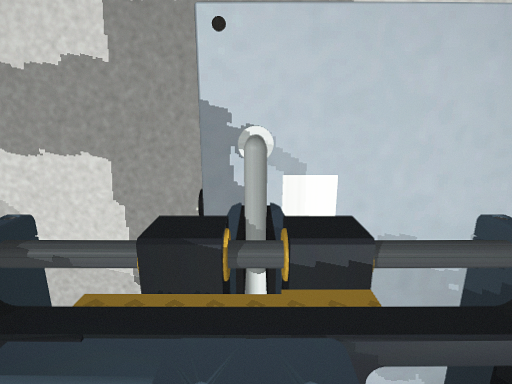

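Request:
{"api": "send_rows", "payload": {
  "increments": [
    [[0, 0, -1.8, 0.01, 0, 0, 0], [0, 0, -1.8, 0.01, 0, 0, 0], [0, 0, -1.8, 0.01, 0, 0, 0], [0, 0.3, -1.8, 0.01, 0, 0, 0], [0, 0.3, -1.8, 0.01, 0, 0, 0]]
  ]
}}

```text
time: 16.8
position: [0.4321, 0.2626, 0.1176]
orientation: [-0.017, 0.628, 0.778, -0.021]
contact_force: [-5.7, 1.9, -13.0]
width: 0.116
```

Request:
{"api": "send_rows", "payload": {
  "increments": [
    [[0, 0.3, -1.8, 0.01, 0, 0, 0], [0, 0.3, -1.8, 0.01, 0, 0, 0], [0, 0.3, -1.8, 0.01, 0, 0, 0], [0, 0, 0, 0, 0, 0, 0]]
  ]
}}

```text
time: 17.3
position: [0.4331, 0.2628, 0.1231]
orientation: [-0.026, 0.627, 0.778, -0.032]
contact_force: [-8.9, -0.3, -6.3]
width: 0.119
```

```bash
python3 - <<'E'
from h import *
st();save('wrist','w7.png');save('scene','s7.png')
a=cv2.imread('pics/s7.png');cv2.imwrite('pics/s7b.png',cv2.resize(a[110:250,230:430],None,fx=4,fy=4,interpolation=cv2.INTER_CUBIC))
E
```

```text
time 17.3
joints [0.4159 0.4813 1.6763 0.0189 1.0655 0.1931]
joint_velocities [-0.0004 -0.0038  0.0042 -0.0021 -0.0072  0.0025]
tau [-2.47710e+00 -8.07633e+01 -3.50185e+01 -8.10400e-01 -1.65190e+00
 -2.41000e-02]
position [0.4331 0.2628 0.1231]
orientation [-0.026   0.6274  0.7776 -0.0324]
contact_force [-8.8536 -0.323  -6.3444]
moment [ 0.0459  1.3119 -0.0026]
width 0.1187
```

View pics/w7.png

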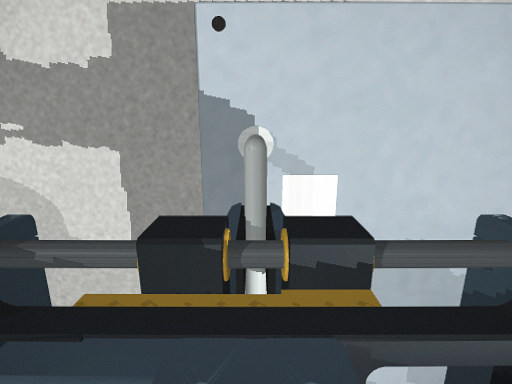

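View pics/s7b.png

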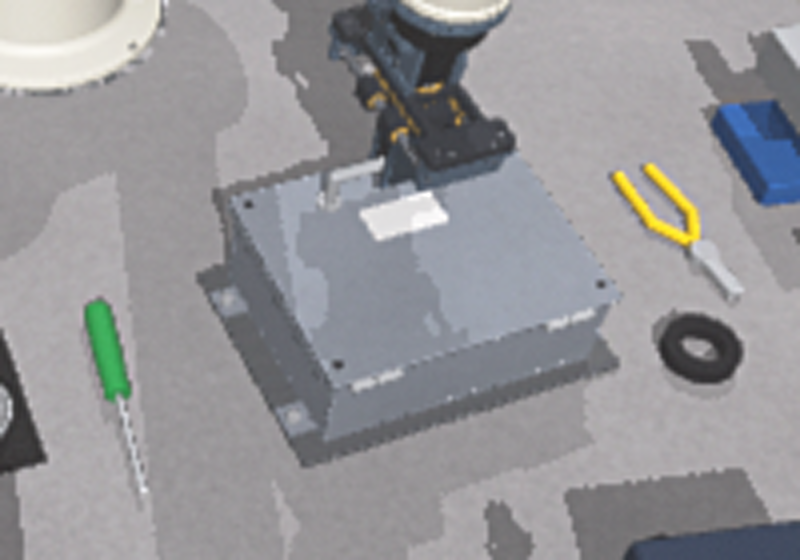

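Request:
{"api": "send_rows", "payload": {
  "increments": [
    [[0, 0.3, -1.8, 0.01, 0, 0, 0], [0, 0.4, -3.5, 0.02, 0, 0, 0], [0, 0.4, -3.5, 0.02, 0, 0, 0], [0, 0.4, -3.5, 0.02, 0, 0, 0], [0, 0.4, -3.5, 0.02, 0, 0, 0]]
  ]
}}

```text
time: 18.02
position: [0.4371, 0.2637, 0.1392]
orientation: [-0.054, 0.626, 0.775, -0.067]
contact_force: [-8.1, -0.3, -2.0]
width: 0.116
```

Request:
{"api": "send_rows", "payload": {
  "increments": [
    [[0, 0.4, -3.5, 0.02, 0, 0, 0], [0, 0.4, -3.5, 0.02, 0, 0, 0], [0, 0.4, -3.5, 0.02, 0, 0, 0], [0, 0.2, -1.8, 0.01, 0, 0, 0], [0, 0, 0, 0, 0, 0, 0]]
  ]
}}

```text
time: 18.65
position: [0.441, 0.2645, 0.151]
orientation: [-0.076, 0.623, 0.773, -0.094]
contact_force: [-8.2, -1.1, -0.2]
width: 0.121
```

Request:
{"api": "send_rows", "payload": {
  "increments": [
    [[0, 0, 0, 0, 0, 0, 0], [0, 0, 0, 0, 0, 0, 0], [0, 0, 0, 0, 0, 0, 0]]
  ]
}}

```text
time: 19.02
position: [0.441, 0.2646, 0.1509]
orientation: [-0.076, 0.623, 0.773, -0.094]
contact_force: [-7.5, -1.9, -1.9]
width: 0.12
```

```bash
python3 - <<'E'
from h import *
st();save('wrist','w8.png');save('scene','s8.png');save('top','t8.png')
R=Rst().as_matrix();print('tilt',np.arccos(-R[2,2]))
a=cv2.imread('pics/s8.png');cv2.imwrite('pics/s8b.png',cv2.resize(a[110:250,130:430],None,fx=2.6,fy=2.6,interpolation=cv2.INTER_CUBIC))
a=cv2.imread('pics/t8.png');cv2.imwrite('pics/t8b.png',cv2.resize(a[140:280,80:420],None,fx=2.3,fy=2.3,interpolation=cv2.INTER_CUBIC))
E
```

```text
time 19.025
joints [0.3944 0.5296 1.5079 0.0442 1.3419 0.1661]
joint_velocities [ 0.0007 -0.0004  0.0004  0.0007 -0.0021 -0.0001]
tau [-1.66030e+00 -8.56275e+01 -3.57432e+01 -2.94400e-01 -4.95100e-01
 -1.27000e-02]
position [0.441  0.2646 0.1509]
orientation [-0.0756  0.6233  0.7726 -0.0937]
contact_force [-7.493  -1.8592 -1.8573]
moment [-0.1225  1.0778 -0.0148]
width 0.1196
tilt 0.241522418637025
```

View pics/w8.png

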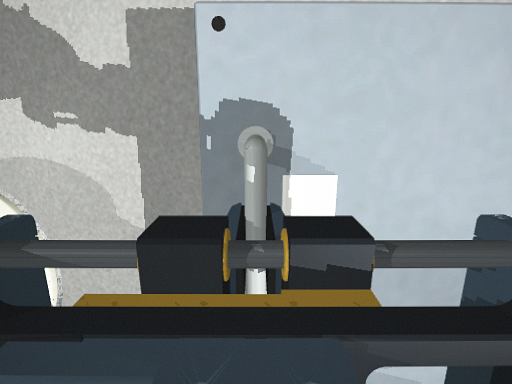

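View pics/s8b.png

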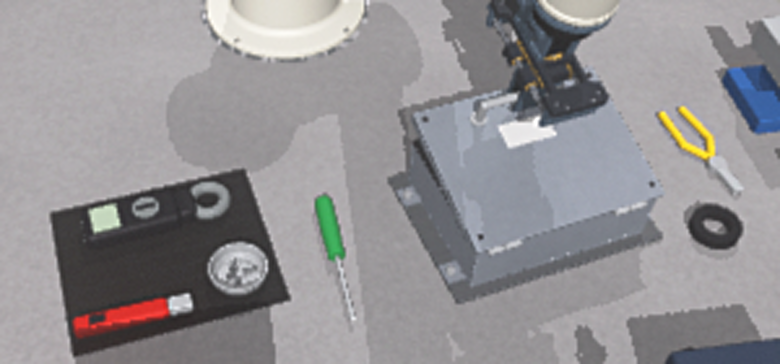

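View pics/t8b.png

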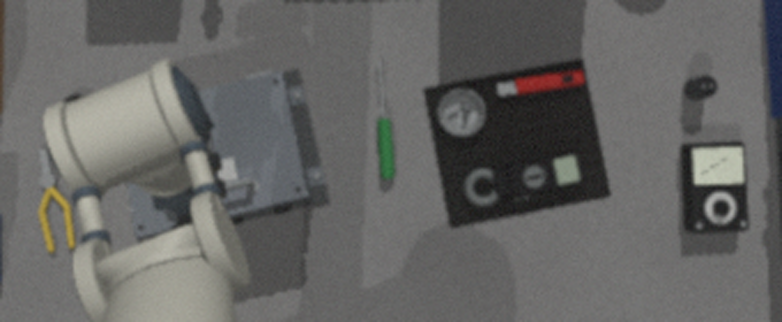

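Cover is held still at about 0.24 rad, the meter is flat and face up on the mat, and nothing else has moved. I'm handing the job in.

```bash
python3 -c "
from station import manip
print(manip.close_job())"
```

```text
the job is handed in; nothing more can be done
None
```

The clamp meter lies face up on the free half of the mat, and the gripper is holding the cover about 5 cm open. I handed the job in at about 19 s, and it reported no verdict.

**Clamp meter:** I gripped it across its body near the centre of mass, carried it over and lowered it until it touched before opening the fingers. The pictures afterwards show it well inside the mat's edges. From the hover just before lowering, I put its jaw end about 33 mm and its tail about 42 mm inside the mat's ends.

**Cover:** I gripped the handle bar at 60 N and lifted it along its arc about the hinge, tilting the tool with it. The upward pull was about 13 N partway up and fell to about 2 N by the end, so the gasket has let go.

**Last checks:**
- **Opening:** The tool is tilted 0.242 rad, which puts the front edge about 51 mm up. I inferred this from the tool pose and did not measure the cover itself, but the pictures agree with no slip in the grip.
- **Stillness and grip:** The joints are still and the fingers are stopped on the bar. They read about 11 mm apart on a 12 mm bar.
- **Sideways force:** About 8 N remains on the handle, mostly from the fingers closing slightly off centre.
- **Other items:** Compared by eye with the start, none of the bench items I could see in the last pictures has moved. The tape roll and pliers are partly hidden from the top camera but show in place in the scene view.

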